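# Hang the gel bottle holder on the packing bench rail

### The job

Hang the steel bottle holder on the rail: pass both of its keyholes over the two headed studs, let it down until it hangs fully home on both of them with its pocket facing outwards, and let go. Then stand the hand-gel bottle upright in the hung holder, setting it down on the pocket's floor rather than dropping it. Do not knock the bottle over on the way and leave the two parcels and the roll of tape alone.

Things in the scene. Friction and masses are not known exactly. Their poses are not given: they have to be found in the camera images.
- rail: Fixed blue steel rail on the bench: box beam 300 mm long, 30 mm thick, 95 to 180 mm above the bench, between two uprights (40 mm deep, 34 mm wide, 194 mm tall, centred at y = +-165 mm). Origin: middle of its foot at bench level; z up, y along the beam, x square out of the stud face, which lies at x = +15 mm and looks away from the robot, into the bench (yaw within 0.25 rad).
- stud_left (a point): Stud at the rail's y = +52 mm, 155 mm above the bench, pointing out along the rail's +x: shank 9 mm in diameter, bare for 8 mm from the beam's face, then a round head 16 mm in diameter and 4 mm thick, ending 12 mm from the face. The point is on the stud's axis, 4 mm in front of the face. Axes as the rail.
- stud_right (a point): The same stud at the rail's y = -52 mm (the two are 104 mm apart).
- holder_center (a point): Loose dark-grey steel bottle holder, 0.2 to 0.5 kg, standing on its flat bottom: back plate 150 wide, 70 tall, 4 mm thick, and in the middle of its front a pocket open on top, 60 x 60 mm outside, 62 high, walls 2.5 mm. The point: middle of the pocket, 35 mm above the bottom. x points from the plate out through the pocket's front, y along the plate, z up. Plate back at x = -34 mm, front at -30 mm.
- slot_left (a point): Home seat in the keyhole of the holder's +y ear: mid plate (x = -32 mm, y = +52 mm from holder_center), 52 mm above the holder's bottom; comes to stud_left. Heights above the bottom: wide entry (24 mm wide) 10 to 36 mm; 45 degree flanks 36 to 42; neck (12 mm wide) 42 to its closed top at 56.5 mm, which rests on the shank. Axes as holder_center.
- slot_right (a point): The same in the -y ear (y = -52 mm); comes to stud_right. A stud head passes the entry when its axis is 18 to 30 mm above the holder's bottom; the holder, held against the beam, is then lowered until it rests on the shanks. Hung, it has up to 4 mm of play between beam and heads and leans slightly forward.
- holder_floor (a point): Middle of the pocket's floor (inside 55 mm wide, 57.5 mm deep from the plate), on its upper side, 3 mm above the holder's bottom, straight below holder_center. Axes as holder_center.
- bottle_center (a point): Loose closed round green hand-gel bottle with a paper label, 0.15 to 0.3 kg, standing upright, 150 mm tall: body 46 mm in diameter up to 108 mm, shoulder narrowing to 24 mm at 120 mm, black cylindrical cap 29 mm in diameter from 118 to 150 mm. The point is on its axis, 75 mm above its base; z is up along the axis.
- bottle_base (a point): Centre of the bottle's flat underside.
- parcel: Bystander: taped brown carton, 130 x 170 x 70 mm, origin in the middle of its underside. Leave it.
- small_parcel: Bystander: taped brown carton, 100 x 80 x 50 mm, origin in the middle of its underside. Leave it.
- tape_roll: Bystander: roll of brown tape lying flat, 100 mm across, 76 mm bore, 48 mm high, origin in the middle of its underside. Leave it.

How it is judged:
By the outcome, as a careful person would: the job done as asked, in the order asked, and still so for the second after the job is handed in, with the robot touching nothing.
It also fails if it takes over 64 s, if anything falls off the work surface, if the arm or the gripper's body presses on something with over 40 N, if the wrist force passes 120 N, or if a joint passes its speed limit or range.

### The arm

A 6-joint arm with a two-finger parallel gripper is mounted at the origin on the work surface. World frame = base frame: x ahead of the robot, y to its left, z up, the work surface at z = 0. Lengths are in m, angles in rad, forces in N, time in s.
With the tool pointing down it reaches from about 0.35 to 0.775 m from the base axis. Payload 5.5 kg.
Tool frame: the origin (TCP) lies at the very end of the fingers, on their centre line; the grasp point (between the pads) lies 19 mm behind it; z points along the fingers, y is the line along which they close (so a half turn about z gives the same grasp; the last joint's range is limited). The gripper opens to 85 mm and grips with 20 to 120 N. Pads are 22 mm wide; open, the fingers measure 114 mm over their backs; the gripper's body (76 mm by 85 mm) begins 54 mm behind the grasp point. The pads swing forward as they close: fully open they stand 13 mm farther back than shut.
Start: joints at [0.978, 0.313, 0.046, 1.304, 0, 1.431], TCP at [0.252, 0.517, 0.231] pointing down, gripper open.
Joint ranges: [-2.76, 2.76], [-0.86, 1.69], [-1.03, 1.26], [-2.2, 2.34], [-1.47, 1.5], [-3.14, 3.14]. Speed limits (rad/s): [2.57, 2.57, 3.14, 3.14, 3.14, 3.14].

### API

Orientations are given as a unit quaternion [w, x, y, z].
In Python, from workcell import env, imaging, ticket gives the robot as it stands. The module is installed in compiled form; this text tells all that it offers.
- The arm moves only by the tool apply_moves, never from a script. Its argument "rows" is a list of rows, each an object with "xyz": the shift along the tool's x, y, z in mm, a list of three; "turn": the turn, a rotation vector about the tool's x, y, z in rad, a list of three; "grip": the opening, from 0 (shut) to 1 (fully open). A call has 1 to 12 rows; each row is the pose to reach, as a shift and turn from the pose commanded when the call began, along the tool's axes at that moment; what a row does not reach only later rows make up. A row lasts 1/12 s, in which the tool goes at most 41.7 mm and 7.16 degrees, less where a joint would pass 70% of its speed; a pose out of reach is approached as far as the arm can. A call with a gripper value outside its range is refused whole. The fingers move at their own pace and stop on an object; "force" is the grip in N (left out, the last holds). Time passes only in rows, so rows that repeat a pose let the fingers close. It gives the time, the measured TCP pose, the force, the opening and the grip force at its end, in the units of the state.
- env.get_state(): the state, without advancing time (a new reading comes with each control period).
- imaging.read_camera(name): name is "scene" or "top" or "wrist"; returns a dict with "color" (384x512x3 uint8, blue, green, red), "z_map" (384x512 float32, m along the optical axis (not along the pixel's ray), 0 where there is no reading), "camera_matrix" (3x3 intrinsics, pixels), "view" (4x4, takes a point from world to camera coordinates). Camera axes: x right, y down, z forward; pixel columns grow to the right and rows downward; lengths in m; the calibration is good to about 2 mm. A picture is of the moment at which its call begins.
- ticket.hand_in(): hands the job in; it is judged then, once.
The state is a dict: "clock": time; "joint_pos": joint angles; "qvel": joint speeds; "tau": joint torques, N m; "tcp_pos": TCP position; "orientation": TCP orientation; "wrist_force": force on the tool from outside, world axes, zero at the start; "ft_torque": the same for the moment, N m; "finger_gap": finger opening in m; "grip_force": force on a finger pad.
Only numpy, scipy, OpenCV 4.12 (cv2) and the standard library are available. Lean on these libraries where they do the work, as an engineer would, in place of code of your own. Each camera call takes 0.05 s, during which the arm holds its last target. There are 200 camera calls.

## Working session

There is one attempt and no reset: what is moved stays moved. The work goes in short steps, Python scripts to look and compute and a tool call to move; the robot and the scene stay as the last step left them, time stands still between calls to the robot, and variables do not carry over. Pictures are saved under pics/ and viewed, at most 10 in all, crops included, and the job is handed in when it is done.

Besides the shell and the picture viewer there is one more tool, called by a JSON object that holds its "op" and its "data". apply_moves: Moves the arm, as the interface text tells. Its arguments: {"type":"object","properties":{"rows":{"type":"array"},"force":{"type":"number"}},"required":["rows"]}

```bash
mkdir -p pics; cat > h.py <<'E'
import numpy as np, cv2
from workcell import env, imaging, ticket
from scipy.spatial.transform import Rotation as R
def cam(n):
    d=imaging.read_camera(n); z=d["z_map"]; K=d["camera_matrix"]; V=d["view"]
    v,u=np.mgrid[:z.shape[0],:z.shape[1]]
    P=np.stack([(u-K[0,2])/K[0,0]*z,(v-K[1,2])/K[1,1]*z,z],-1)
    W=(P-V[:3,3])@V[:3,:3]; W[z==0]=np.nan
    return d,W
def pose():
    s=env.get_state(); q=np.array(s["orientation"]); return s,np.array(s["tcp_pos"]),R.from_quat(q[[1,2,3,0]])
E
python3 - <<'E'
from h import *
for n in("scene","top"):
    d,W=cam(n); cv2.imwrite(f"pics/{n}0.png",d["color"]); np.savez(f"{n}0.npz",W=W,c=d["color"],V=d["view"],K=d["camera_matrix"]); V=d["view"]
    print(n,(-V[:3,:3].T@V[:3,3]).round(3),V[2,:3].round(2))
s,p,r=pose(); print(s); print(r.as_matrix().round(3))
E
```

```text
scene [1.683 0.722 0.916] [-0.72 -0.46 -0.52]
top [0.423 0.005 1.401] [ 0.13  0.01 -0.99]
{'clock': 0.1, 'joint_pos': array([9.78391149e-01, 3.13905330e-01, 4.50977070e-02, 1.30363352e+00,
       1.46767833e-05, 1.43118856e+00]), 'qvel': array([ 0.00097217, -0.00306691,  0.00227937,  0.00210731, -0.00241288,
        0.00019316]), 'tau': array([ 2.50285942e-03, -4.81725633e+01,  2.99244690e+01,  1.26990557e-02,
       -1.57292511e-04,  6.60315408e-06]), 'tcp_pos': array([0.25129822, 0.51666038, 0.23051152]), 'orientation': array([-3.01184091e-04,  2.24469523e-01,  9.74480763e-01, -7.65310652e-04]), 'wrist_force': array([-0.18985498, -0.81093369, -0.69146347]), 'ft_torque': array([ 0.01282883,  0.01147979, -0.08043893]), 'grip_force': 0.0, 'finger_gap': 0.08556538505329622}
[[-0.899  0.437 -0.001]
 [ 0.437  0.899 -0.001]
 [ 0.    -0.002 -1.   ]]
```

View pics/scene0.png

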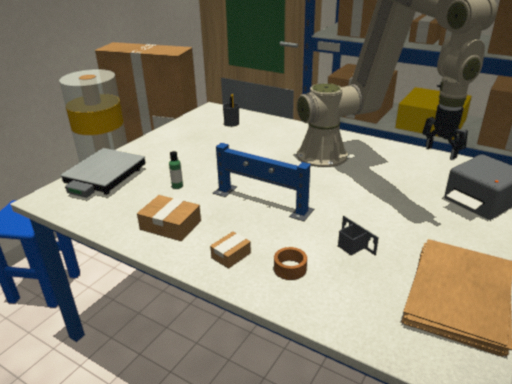

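View pics/top0.png

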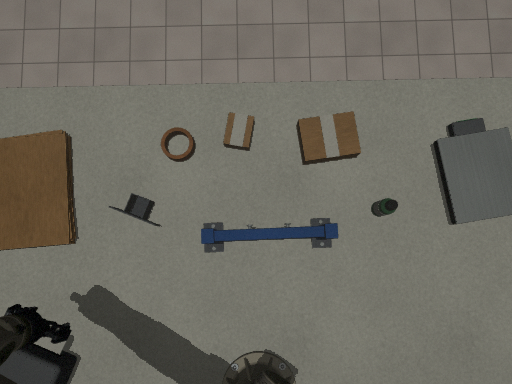

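The scene view shows the blue rail at (262,178), the holder at (357,237), the bottle at (175,170), the parcels at (170,215) and (230,248), and the tape at (290,262). In the top view (image up is +x, left is +y), the rail is at (270,234), the studs at (250,227) and (288,225), the holder at (137,210) and the bottle at (384,207).

```bash
python3 - <<'E'
from h import *
def ld(n):
    f=np.load(n+"0.npz"); return f["W"],f["c"].astype(int)
for n,boxes in (("top",dict(rail=(195,215,345,255),hold=(105,185,165,230),bot=(365,190,402,220),pA=(290,105,365,165),pB=(220,105,258,155),tape=(158,122,198,164))),
 ("scene",dict(rail=(210,140,315,215),hold=(333,212,382,256),bot=(165,148,186,190)))):
    W,c=ld(n)
    for k,(a,b,e,f) in boxes.items():
        w=W[b:f,a:e].reshape(-1,3); w=w[np.isfinite(w[:,2])&(w[:,2]>0.012)]
        print(n,k,len(w),w.min(0).round(3),w.max(0).round(3))
        if k=="rail":
            t=w[(abs(w[:,2]-.18)<.006)]; 
            if len(t): 
                r=cv2.minAreaRect(t[:,:2].astype(np.float32)); print("  beamtop",r,t[:,2].mean())
            t=w[(abs(w[:,2]-.194)<.006)]
            print("  upr",[t[s].mean(0).round(4) for s in (t[:,1]>t[:,1].mean(),t[:,1]<t[:,1].mean())])
        if k=="hold":
            t=w[w[:,2]>.05]; print("  ",cv2.minAreaRect(t[:,:2].astype(np.float32)),t[:,2].max())
            t=w; r=cv2.minAreaRect(t[:,:2].astype(np.float32)); print("  ",r)
            for l,h in((.064,.08),(.05,.064),(.03,.05)):
                q=w[(w[:,2]>l)&(w[:,2]<h)]; print(l,len(q),q.mean(0).round(4)); 
        if k=="bot":
            t=w[w[:,2]>.143]; print("  cap",len(t),t.mean(0).round(4),t.min(0).round(4),t.max(0).round(4))
W,c=ld("top")
b=W[185:230,105:165]
q=b[np.isfinite(b[...,2])&(b[...,2]>.064)]
vx,vy,x0,y0=cv2.fitLine(q[:,:2].astype(np.float32),cv2.DIST_HUBER,0,.001,.001).ravel(); print("plate line",vx,vy,x0,y0,np.arctan2(vy,vx))
s=(q[:,:2]-[x0,y0])@[vx,vy]; d=(q[:,:2]-[x0,y0])@[-vy,vx]; print(s.min(),s.max(),d.std(),d.min(),d.max())
E
```

```text
top rail 1754 [ 0.41  -0.223  0.012] [0.499 0.146 0.2  ]
  beamtop ((0.4533024728298187, -0.049465611577034), (0.035948410630226135, 0.3245140612125397), 0.8447222113609314) 0.18006043495872504
  upr [array([0.449 , 0.1287, 0.1943]), array([ 0.4572, -0.1997,  0.1941])]
top hold 321 [0.486 0.295 0.012] [0.584 0.434 0.077]
   ((0.5441546440124512, 0.35379815101623535), (0.14975443482398987, 0.06389448791742325), 67.52144622802734) 0.0769069153128209
   ((0.5441257953643799, 0.3537282943725586), (0.14990562200546265, 0.06389448791742325), 67.52144622802734)
0.064 95 [0.525  0.3617 0.0698]
0.05 85 [0.5457 0.3509 0.0583]
0.03 74 [0.542  0.3531 0.0397]
top bot 344 [ 0.504 -0.398  0.012] [ 0.55  -0.356  0.155]
  cap 86 [ 0.5276 -0.3788  0.1494] [ 0.5145 -0.3924  0.1433] [ 0.54   -0.3648  0.1553]
top pA 2654 [ 0.67  -0.317  0.012] [ 0.821 -0.135  0.081]
top pB 911 [0.718 0.    0.012] [0.83  0.094 0.06 ]
top tape 509 [0.687 0.186 0.012] [0.787 0.284 0.058]
scene rail 3163 [ 0.021 -0.216  0.012] [0.487 0.153 0.197]
  beamtop ((0.4580076038837433, -0.030265942215919495), (0.04722146689891815, 0.3629339039325714), 0.7838829159736633) 0.1781997884703036
  upr [array([0.4544, 0.1336, 0.1915]), array([ 0.463 , -0.1935,  0.1926])]
scene hold 820 [0.486 0.296 0.012] [0.589 0.439 0.071]
   ((0.5457754135131836, 0.3574170172214508), (0.15251986682415009, 0.06966547667980194), 67.34436798095703) 0.07119548391164601
   ((0.5463046431541443, 0.356248676776886), (0.15530142188072205, 0.07110701501369476), 68.39358520507812)
0.064 80 [0.5203 0.3701 0.067 ]
0.05 248 [0.5403 0.3628 0.0569]
0.03 287 [0.5439 0.3609 0.0404]
scene bot 370 [ 0.51  -0.393  0.012] [ 0.559 -0.347  0.151]
  cap 27 [ 0.5303 -0.3747  0.1467] [ 0.5126 -0.3889  0.143 ] [ 0.5432 -0.3611  0.1514]
plate line 0.37495655 0.92704237 0.5223697 0.37844115 1.1864464
-0.0893013459519796 0.056060161276226005 0.019236338423605125 -0.06061077999173138 0.002964650561134657
```

```bash
python3 - <<'E'
from h import *
f=np.load("scene0.npz");g=np.load("top0.npz")
a=cv2.resize(f["c"][205:260,325:390],None,fx=6,fy=6,interpolation=cv2.INTER_CUBIC)
b=cv2.resize(g["c"][185:230,105:165],None,fx=6,fy=6,interpolation=cv2.INTER_CUBIC)
im=np.zeros((600,760,3),np.uint8); im[:330,:390]=a; im[:270,400:760]=b
r=cv2.resize(g["c"][210:255,195:345],None,fx=5,fy=5,interpolation=cv2.INTER_CUBIC); im[340:565,:750]=r
cv2.imwrite("pics/c1.png",im)
E
```

```text
(no output)
```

View pics/c1.png

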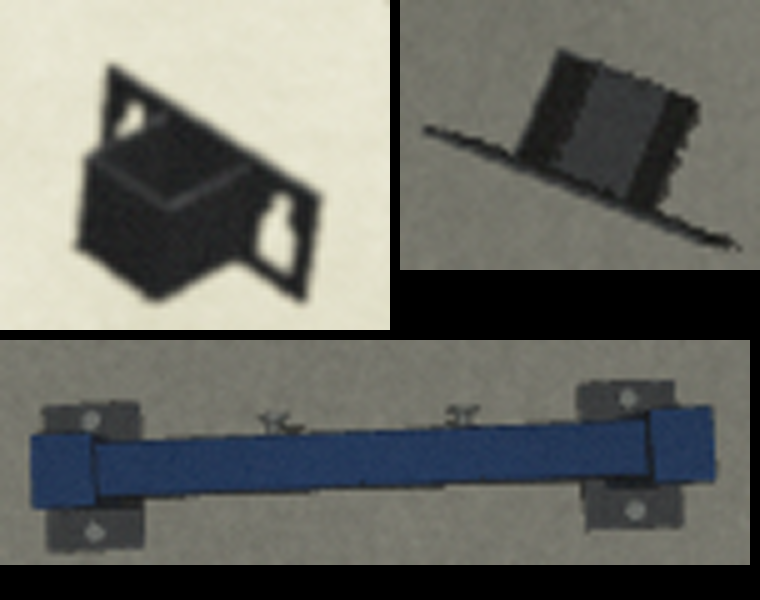

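The crops show the pocket facing +x/−y, with the plate yaw about −22.5° and the rail yaw about +1.4°. The studs are just visible on the far face. The sizes agree with the spec: plate 150 mm, depth 64 mm, beam 180 mm, cap 150 mm. I'll move above the pocket first, then refine with the wrist camera.

{"op": "apply_moves", "data": {"rows": [{"xyz": [-30, -1, 5], "turn": [0, 0, -0.06], "grip": 1}, {"xyz": [-70, -3, 10], "turn": [0, 0, -0.06], "grip": 1}, {"xyz": [-110, -5, 15], "turn": [0, 0, -0.06], "grip": 1}, {"xyz": [-150, -7, 20], "turn": [0, 0, -0.06], "grip": 1}, {"xyz": [-190, -9, 25], "turn": [0, 0, -0.06], "grip": 1}, {"xyz": [-230, -11, 30], "turn": [0, 0, -0.06], "grip": 1}, {"xyz": [-265, -13, 36], "turn": [0, 0, -0.06], "grip": 1}, {"xyz": [-300, -15, 42], "turn": [0, 0, -0.06], "grip": 1}, {"xyz": [-325, -16, 48], "turn": [0, 0, -0.06], "grip": 1}, {"xyz": [-336, -16, 50], "turn": [0, 0, -0.06], "grip": 1}, {"xyz": [-336, -16, 50], "turn": [0, 0, -0.06], "grip": 1}], "force": 50}}

```text
clock: 1.02
tcp_pos: [0.5483, 0.3539, 0.1796]
orientation: [-0.001, 0.197, 0.98, -0.001]
wrist_force: [-0.9, -0.2, 0.1]
finger_gap: 0.0855
grip_force: 0.0
```

```bash
cat >> h.py <<'E'
def go(goal,yaw=None):
    "shift in tool axes (mm) to a world TCP goal; yaw = wanted direction (rad) of tool y in the plane -> turn about tool z"
    s,p,r=pose(); print("tcp",p.round(4),"t",round(s["clock"],2),"F",np.round(s["wrist_force"],1),"gap",round(s["finger_gap"],4),"grip",np.round(s["grip_force"],1))
    M=r.as_matrix(); d=(M.T@(np.array(goal)-p))*1000
    y=np.arctan2(M[1,1],M[0,1]); print("shift mm",d.round(1),"tool y dir deg",np.degrees(y).round(2),"turn z",None if yaw is None else round(-(yaw-y),4), "tilt",M[:2,2].round(4))
E
python3 - <<'E'
from h import *
go([.547,.355,.18],np.radians(67.5))
d,W=cam("wrist"); cv2.imwrite("pics/w1.png",d["color"]); np.savez("w1.npz",W=W,c=d["color"]); V=d["view"]
print((-V[:3,:3].T@V[:3,3]).round(3),V[2,:3].round(2))
E
```

```text
tcp [0.5483 0.3539 0.1796] t 1.02 F [-0.9 -0.2  0.1] gap 0.0855 grip 0.0
shift mm [ 1.6  0.5 -0.4] tool y dir deg 67.3 turn z -0.0035 tilt [-0.0017 -0.001 ]
[0.482 0.383 0.322] [ 0.26 -0.11 -0.96]
```

View pics/w1.png

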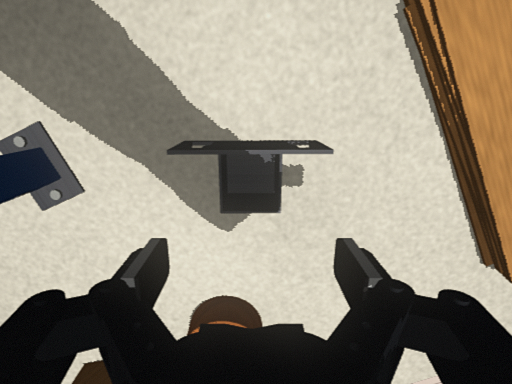

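The wrist view shows the plate's top edge at row ~148 (columns 167–333), the pocket centred at about (250,182), and the fingers straddling it at columns 150 and 350.

```bash
python3 - <<'E'
from h import *
f=np.load("w1.npz"); W=f["W"][130:225,155:345].reshape(-1,3); W=W[np.isfinite(W[:,2])]
q=W[(W[:,2]>.066)&(W[:,2]<.075)]
r=cv2.minAreaRect(q[:,:2].astype(np.float32)); print("plate top",r,len(q),q[:,2].mean())
q2=W[(W[:,2]>.055)&(W[:,2]<.0655)]
for z0 in (0.012,.02,.05):
    q=W[(W[:,2]>z0)&(W[:,2]<.08)]; print(z0,cv2.minAreaRect(q[:,:2].astype(np.float32)))
th=np.radians(67.5)
for a in(67.0,67.5,68,68.5):
    t=np.radians(a); y=np.array([np.cos(t),np.sin(t)]); x=np.array([y[1],-y[0]])
    q=W[(W[:,2]>.012)&(W[:,2]<.08),:2]; p=q[(q@x>q@x*0+ (q@x).min()+.02)]
    print(a,"x",(q@x).min(),(q@x).max(),"y all",(q@y).min(),(q@y).max(),"y pocket",np.percentile(p@y,[.5,99.5]))
    c=x*((q@x).max()-.03)+y*((q@y).min()+(q@y).max())/2; print("  center",c)
E
```

```text
plate top ((0.5184552669525146, 0.3659936487674713), (0.14975541830062866, 0.004440846852958202), 67.47569274902344) 857 0.06965813910229052
0.012 ((0.5460278391838074, 0.3547530174255371), (0.1501040756702423, 0.06401970237493515), 67.4857406616211)
0.02 ((0.5460278391838074, 0.3547530174255371), (0.1501040756702423, 0.06401970237493515), 67.4857406616211)
0.05 ((0.5459612011909485, 0.3545922040939331), (0.14975595474243164, 0.06401970237493515), 67.48573303222656)
67.0 x 0.33149563779294317 0.39598676165836316 y all 0.46461677318599304 0.6146833834486092 y pocket [0.51013446 0.56991831]
  center [0.54775067 0.3537481 ]
67.5 x 0.3366859848124 0.4007165945048147 y all 0.4616597092299778 0.6117647188375644 y pocket [0.50689531 0.56660546]
  center [0.54788835 0.35399033]
68 x 0.340730803265433 0.4055466892210353 y all 0.45866748809971636 0.6087994659746367 y pocket [0.50356039 0.5632144 ]
  center [0.54814091 0.3541868 ]
68.5 x 0.3447472902764467 0.4104057493589371 y all 0.45564033766443285 0.6057878506753122 y pocket [0.50025166 0.55977822]
  center [0.54844356 0.35436654]
```

{"op": "apply_moves", "data": {"rows": [{"xyz": [5, 0, 20], "turn": [0, 0, -0.003], "grip": 1}, {"xyz": [5, 0, 50], "turn": [0, 0, -0.003], "grip": 1}, {"xyz": [5, 0, 80], "turn": [0, 0, -0.003], "grip": 1}, {"xyz": [5, 0, 110], "turn": [0, 0, -0.003], "grip": 1}, {"xyz": [5, 0, 135], "turn": [0, 0, -0.003], "grip": 1}, {"xyz": [5, 0, 152], "turn": [0, 0, -0.003], "grip": 1}, {"xyz": [5, 0, 160], "turn": [0, 0, -0.003], "grip": 1}, {"xyz": [5, 0, 160], "turn": [0, 0, -0.003], "grip": 0.5}, {"xyz": [5, 0, 160], "turn": [0, 0, -0.003], "grip": 0.5}, {"xyz": [5, 0, 160], "turn": [0, 0, -0.003], "grip": 0.5}, {"xyz": [5, 0, 160], "turn": [0, 0, -0.003], "grip": 0.5}, {"xyz": [5, 0, 160], "turn": [0, 0, -0.003], "grip": 0.5}], "force": 60}}

```text
clock: 2.07
tcp_pos: [0.5428, 0.3585, 0.023]
orientation: [0.001, 0.193, 0.981, 0.001]
wrist_force: [-1.2, 0.9, 3.0]
finger_gap: 0.059
grip_force: 67.0
```

{"op": "apply_moves", "data": {"rows": [{"xyz": [0, 0, 0], "turn": [0, 0, 0], "grip": 0.4}, {"xyz": [0, 0, -5], "turn": [0, 0, 0], "grip": 0.4}, {"xyz": [0, 0, -20], "turn": [0, 0, 0], "grip": 0.4}, {"xyz": [0, 0, -45], "turn": [0, 0, 0], "grip": 0.4}, {"xyz": [0, 0, -75], "turn": [0, 0, 0], "grip": 0.4}, {"xyz": [0, 0, -105], "turn": [0, 0, 0], "grip": 0.4}, {"xyz": [0, 0, -135], "turn": [0, 0, 0], "grip": 0.4}, {"xyz": [0, 0, -155], "turn": [0, 0, 0], "grip": 0.4}, {"xyz": [0, 0, -165], "turn": [0, 0, 0], "grip": 0.4}, {"xyz": [0, 0, -165], "turn": [0, 0, 0], "grip": 0.4}]}}

```text
clock: 2.9
tcp_pos: [0.5434, 0.358, 0.189]
orientation: [0.002, 0.194, 0.981, 0.001]
wrist_force: [0.4, 0.7, -4.2]
finger_gap: 0.0591
grip_force: 66.3
```

```bash
python3 - <<'E'
from h import *
go([.56,-.034,.19],np.radians(91.4))
d,W=cam("wrist"); cv2.imwrite("pics/w2.png",d["color"]); np.savez("w2.npz",W=W,c=d["color"])
V=d["view"]; s,p,r=pose(); T=(W-p)@r.as_matrix(); np.save("w2T.npy",T)
q=T[120:225,120:400]; q=q[np.isfinite(q[...,2])]; 
print(np.histogram(q[:,2],np.arange(-.06,.06,.005)))
E
```

```text
tcp [0.5434 0.358  0.189 ] t 2.9 F [ 0.4  0.7 -4.2] gap 0.0591 grip 66.3
shift mm [-164.4 -356.3   -1.7] tool y dir deg 67.65 turn z -0.4145 tilt [0.0041 0.0019]
(array([   0,    0,    0,   26, 1221, 1060, 1007,  910,  707,  644,  639,
        596,  554,  570, 1060,  535,    4,    0,    0,    0,    0,    0,
          0]), array([-6.00000000e-02, -5.50000000e-02, -5.00000000e-02, -4.50000000e-02,
       -4.00000000e-02, -3.50000000e-02, -3.00000000e-02, -2.50000000e-02,
       -2.00000000e-02, -1.50000000e-02, -1.00000000e-02, -5.00000000e-03,
       -2.77555756e-17,  5.00000000e-03,  1.00000000e-02,  1.50000000e-02,
        2.00000000e-02,  2.50000000e-02,  3.00000000e-02,  3.50000000e-02,
        4.00000000e-02,  4.50000000e-02,  5.00000000e-02,  5.50000000e-02]))
```

View pics/w2.png

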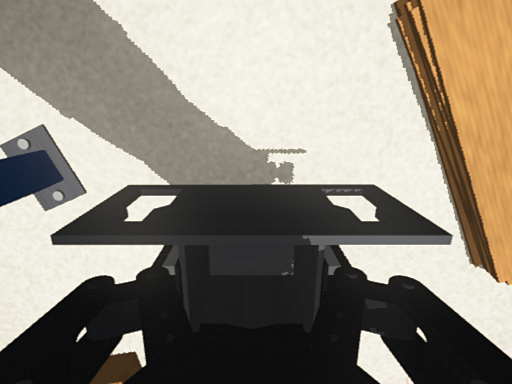

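The holder is held. The plate's back face is visible at rows 185–240, the keyholes at (150,207) and (352,207), and the top edge at row 240. Next: the holder's pose in the tool frame.

```bash
python3 - <<'E'
from h import *
T=np.load("w2T.npy"); m=np.zeros(T.shape[:2],bool); m[180:236,40:460]=1
m&=np.isfinite(T[...,2])&(abs(T[...,0]-.03)<.03)&(T[...,2]<.06)
q=T[m]; x0=np.median(q[:,0])
for _ in range(4):
    A=np.c_[q[:,1:],np.ones(len(q))]; c,*_=np.linalg.lstsq(A,q[:,0],rcond=None); r=q[:,0]-A@c; print(len(q),c.round(5),r.std()); q=q[abs(r)<max(.0015,2*r.std())]
print("ext y",q[:,1].min(),q[:,1].max(),"z",q[:,2].min(),q[:,2].max())
# top/bottom edge slope in tool y
ys=np.arange(-.06,.061,.02)
for y in ys:
    s=q[abs(q[:,1]-y)<.004]; print(round(y,3),s[:,2].min().round(4),s[:,2].max().round(4))
t=T[238:246,60:445]; t=t[np.isfinite(t[...,2])]; print("top edge",np.median(t,0),np.polyfit(t[abs(t[:,2]+.045)<.02][:,1],t[abs(t[:,2]+.045)<.02][:,2],1))
E
```

```text
15148 [-0.00026 -0.00897  0.02505] 0.000567233908656706
14658 [-0.00022 -0.0034   0.02527] 0.00028486528939763756
14617 [-0.00023 -0.00302  0.02529] 0.0002713165755829261
14615 [-0.00023 -0.00301  0.02529] 0.00027076076745711776
ext y -0.07467213414224266 0.07724295574462124 z -0.051012738811664085 0.020672811309156023
-0.06 -0.0502 0.0207
-0.04 -0.0504 0.0202
-0.02 -0.0502 0.0199
0.0 -0.0508 0.0194
0.02 -0.051 0.0196
0.04 -0.0506 0.0195
0.06 -0.0507 0.0194
top edge [ 0.02271515  0.0019508  -0.04921802] [-0.00350423 -0.04910486]
```

{"op": "apply_moves", "data": {"rows": [{"xyz": [-4, -9, 0], "turn": [0, 0, -0.01], "grip": 0.4}, {"xyz": [-15, -31, 0], "turn": [0, 0, -0.036], "grip": 0.4}, {"xyz": [-32, -66, 0], "turn": [0, 0, -0.076], "grip": 0.4}, {"xyz": [-50, -103, 0], "turn": [0, 0, -0.119], "grip": 0.4}, {"xyz": [-68, -139, 0], "turn": [0, 0, -0.162], "grip": 0.4}, {"xyz": [-86, -176, 0], "turn": [0, 0, -0.205], "grip": 0.4}, {"xyz": [-104, -213, 0], "turn": [0, 0, -0.248], "grip": 0.4}, {"xyz": [-122, -250, 0], "turn": [0, 0, -0.291], "grip": 0.4}, {"xyz": [-140, -287, 0], "turn": [0, 0, -0.334], "grip": 0.4}, {"xyz": [-157, -321, 0], "turn": [0, 0, -0.374], "grip": 0.4}, {"xyz": [-168, -344, 0], "turn": [0, 0, -0.4], "grip": 0.4}, {"xyz": [-174, -356, 0], "turn": [0, 0, -0.4145], "grip": 0.4}]}}

```text
clock: 3.95
tcp_pos: [0.566, -0.0419, 0.1837]
orientation: [-0.002, -0.011, 1.0, -0.0]
wrist_force: [0.0, 0.4, -4.1]
finger_gap: 0.059
grip_force: 66.4
```

{"op": "apply_moves", "data": {"rows": [{"xyz": [0, 0, 0], "turn": [0, 0, 0], "grip": 0.4}, {"xyz": [0, 0, 0], "turn": [0, 0, 0], "grip": 0.4}]}}

```text
clock: 4.12
tcp_pos: [0.5662, -0.0388, 0.1841]
orientation: [-0.002, -0.011, 1.0, 0.001]
wrist_force: [0.1, 0.3, -3.9]
finger_gap: 0.0598
grip_force: 66.4
```

```bash
python3 - <<'E'
from h import *
go([.56,-.034,.151],np.radians(91.4))
d,W=cam("wrist"); cv2.imwrite("pics/w3.png",d["color"]); s,p,r=pose(); T=(W-p)@r.as_matrix(); np.savez("w3.npz",W=W,T=T,c=d["color"])
E
```

```text
tcp [ 0.5662 -0.0388  0.1841] t 4.12 F [ 0.1  0.3 -3.9] gap 0.0598 grip 66.4
shift mm [ 5.9  4.9 33.1] tool y dir deg 91.27 turn z -0.0022 tilt [-0.004   0.0011]
```

View pics/w3.png

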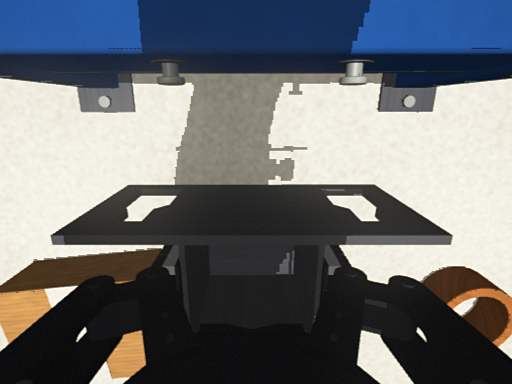

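Both studs are visible from the wrist, with heads at about (171,76) and (354,76). The plate is in front at rows 185–240.

```bash
python3 - <<'E'
from h import *
f=np.load("w3.npz"); T=f["T"]; W=f["W"]
for k,(a,e) in dict(L=(150,195),R=(335,378)).items():
    t=T[58:92,a:e].reshape(-1,3); w=W[58:92,a:e].reshape(-1,3)
    m=np.isfinite(t[:,0])&(w[:,2]>.138)&(w[:,2]<.168)&(w[:,0]>.474); t=t[m];w=w[m]
    print(k,len(t),"tool x",t[:,0].min().round(4),t[:,0].max().round(4),"y",t[:,1].min().round(4),t[:,1].max().round(4),"z",t[:,2].min().round(4), "world",w.min(0).round(4),w.max(0).round(4))
    h=t[t[:,0]<t[:,0].min()+.006]; print("  head y",np.percentile(h[:,1],[1,99]).round(4),h[:,1].mean().round(4), "top z",h[:,2].min().round(4))
m=np.isfinite(T[...,2])&(abs(W[...,2]-.18)<.0025)&(W[...,0]<.5); m[:,:5]=0
q=T[m]; print(len(q))
# front edge of beam top: min tool x per y bin
ys=np.arange(-.12,.121,.02); e=[q[abs(q[:,1]-y)<.005][:,0].min() if (abs(q[:,1]-y)<.005).sum()>5 else np.nan for y in ys]; print(np.round(e,4))
m=np.isfinite(T[...,2])&(W[...,2]>.11)&(W[...,2]<.172)&(W[...,0]<.487); m[70:]=0
q=T[m]; ; 
E
python3 - <<'E'
import sys; sys.path.insert(0,'.')
from h import *
f=np.load("w3.npz"); T=f["T"]; W=f["W"]
m=np.isfinite(T[...,2])&(W[...,2]>.10)&(W[...,2]<.175)&(W[...,0]<.49)&(W[...,0]>.44); q=T[m]
for _ in range(4):
    A=np.c_[q[:,1:],np.ones(len(q))]; c,*_=np.linalg.lstsq(A,q[:,0],rcond=None); r=q[:,0]-A@c; print(len(q),c.round(5),r.std()); q=q[abs(r)<max(.001,2*r.std())]
E
```

```text
10111 [-0.00052  0.00217  0.09424] 0.002616515165456605
9533 [-0.00015 -0.0181   0.0956 ] 0.001457812058435572
8675 [-0.00062 -0.00867  0.09562] 0.0006848490784285703
8148 [-0.00082 -0.00456  0.09561] 0.0002753419143130809  File "<stdin>", line 13
    q=T[m]; ; 
            ^
SyntaxError: invalid syntax
```

```bash
python3 - <<'E'
from h import *
f=np.load("w3.npz"); T=f["T"]; W=f["W"]
for k,(a,e) in dict(L=(150,195),R=(335,378)).items():
    t=T[58:92,a:e].reshape(-1,3)
    m=np.isfinite(t[:,0])&(t[:,2]>.012)&(t[:,2]<.05)&(t[:,0]<.0935); t=t[m]
    h=t[t[:,0]<t[:,0].min()+.006]; print(k,len(t),"x",t[:,0].min().round(4),"head y",np.percentile(h[:,1],[1,50,99]).round(4),"z top",np.percentile(h[:,2],[1,99]).round(4))
E
```

```text
L 434 x 0.0834 head y [-0.0526 -0.0446 -0.0381] z top [0.021  0.0344]
R 435 x 0.0834 head y [0.0502 0.0563 0.0643] z top [0.021  0.0362]
```

```bash
python3 - <<'E'
from h import *
f=np.load("w3.npz"); T=f["T"]
m=np.isfinite(T[...,2])&(abs(T[...,0]-.0253)<.002)&(T[...,2]<.03); q=T[m]
print("plate x",np.median(q[:,0]),"y",q[:,1].min(),q[:,1].max())
for lo,hi in((-.035,-.031),(-.031,-.027),(-.027,-.024),(-.012,-.004),(-.004,.004)):
    s=np.sort(q[(q[:,2]>lo)&(q[:,2]<hi),1]); g=np.diff(s); i=np.argsort(g)[-2:]; print(lo,[(s[j].round(4),s[j+1].round(4),((s[j]+s[j+1])/2).round(4)) for j in sorted(i)])
q0=q[abs(abs(q[:,1]-.001)-.052)<.005]; s=np.sort(q0[:,2]); g=np.diff(s); i=g.argmax(); print("hole z",s[i],s[i+1])
E
```

```text
plate x 0.02584670384358181 y -0.07582363786130308 0.07517088564963571
-0.035 [(np.float64(0.0519), np.float64(0.0526), np.float64(0.0523)), (np.float64(0.0554), np.float64(0.0561), np.float64(0.0558))]
-0.031 [(np.float64(-0.0579), np.float64(-0.0466), np.float64(-0.0522)), (np.float64(0.0458), np.float64(0.0572), np.float64(0.0515))]
-0.027 [(np.float64(-0.0578), np.float64(-0.0464), np.float64(-0.0521)), (np.float64(0.0457), np.float64(0.0571), np.float64(0.0514))]
-0.012 [(np.float64(-0.0638), np.float64(-0.0405), np.float64(-0.0521)), (np.float64(0.0398), np.float64(0.0633), np.float64(0.0515))]
-0.004 [(np.float64(-0.0637), np.float64(-0.0403), np.float64(-0.052)), (np.float64(0.0397), np.float64(0.0632), np.float64(0.0514))]
hole z -0.0188918848070743 0.011383409642032426
```

{"op": "apply_moves", "data": {"rows": [{"xyz": [5, 3, 8], "turn": [0, 0, 0], "grip": 0.4}, {"xyz": [15, 6, 18], "turn": [0, 0, 0], "grip": 0.4}, {"xyz": [27, 6, 27], "turn": [0, 0, 0], "grip": 0.4}, {"xyz": [37, 6, 32], "turn": [0, 0, 0], "grip": 0.4}, {"xyz": [42, 6, 32], "turn": [0, 0, 0], "grip": 0.4}, {"xyz": [42, 6, 32], "turn": [0, 0, 0], "grip": 0.4}, {"xyz": [42, 6, 32], "turn": [0, 0, 0], "grip": 0.4}, {"xyz": [42, 6, 32], "turn": [0, 0, 0], "grip": 0.4}, {"xyz": [42, 6, 32], "turn": [0, 0, 0], "grip": 0.4}]}}

```text
clock: 4.92
tcp_pos: [0.5267, -0.0328, 0.1548]
orientation: [0.001, -0.013, 1.0, -0.0]
wrist_force: [-0.6, -0.4, -3.6]
finger_gap: 0.0594
grip_force: 66.4
```

```bash
cat > m.py <<'E'
from h import *
def meas(px=.0255):
    go([.51,-.034,.15])
    d,W=cam("wrist"); s,p,r=pose(); T=(W-p)@r.as_matrix(); np.savez("wm.npz",W=W,T=T,c=d["color"])
    ok=np.isfinite(T[...,2]); q=T[ok&(abs(T[...,0]-px)<.0025)&(T[...,2]<.03)&(T[...,2]>-.06)]
    print("plate x",np.median(q[:,0]).round(4),"y",q[:,1].min().round(4),q[:,1].max().round(4))
    for lo,hi in((-.03,-.025),(-.010,.002)):
        s=np.sort(q[(q[:,2]>lo)&(q[:,2]<hi),1]); g=np.diff(s); i=np.argsort(g)[-2:]; print(" gaps",[(s[j].round(4),s[j+1].round(4)) for j in sorted(i)])
    fz=p[2]; f=T[ok&(W[...,2]>.165)&(W[...,2]<.177)&(W[...,0]<.49)&(W[...,0]>.44)]
    face=np.median(f[:,0]); print("face x",face.round(4),len(f),np.polyfit(f[:,1],f[:,0],1).round(4))
    h=T[ok&(T[...,0]<face-.0075)&(T[...,0]>face-.014)&(abs(W[...,2]-.155)<.009)]
    for sgn in(-1,1):
        a=h[np.sign(h[:,1])==sgn]
        if len(a): print(" head",len(a),"x",a[:,0].min().round(4),"y",np.percentile(a[:,1],[1,99]).round(4),"z",a[:,2].min().round(4))
    return d
E
python3 -c "
from m import *
d=meas(); cv2.imwrite('pics/w4.png',d['color'])"
```

```text
tcp [ 0.5267 -0.0328  0.1548] t 4.92 F [-0.6 -0.4 -3.6] gap 0.0594 grip 66.4
shift mm [16.7 -0.8  4.8] tool y dir deg 91.44 turn z None tilt [ 0.0016 -0.0002]
plate x 0.0255 y -0.0749 0.0761
 gaps [(np.float64(-0.0567), np.float64(-0.0453)), (np.float64(0.0468), np.float64(0.0581))]
 gaps [(np.float64(-0.0625), np.float64(-0.0394)), (np.float64(0.0409), np.float64(0.064))]
face x 0.0859 143 [-0.1384  0.0726]
```

View pics/w4.png

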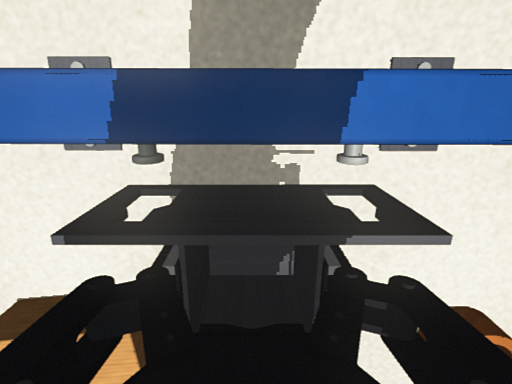

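The studs are now in front of the keyholes, with heads at (148,157) and (352,157) and the plate at rows 185–240.

```bash
cat >> m.py <<'E'
def heads(L,Rr,rows):
    T=np.load("wm.npz")["T"]
    c=[]
    for a,e in(L,Rr):
        t=T[rows[0]:rows[1],a:e].reshape(-1,3); t=t[np.isfinite(t[:,0])&(abs(t[:,2]-np.nanmin(t[:,2]))<.012)]
        h=t[t[:,0]<t[:,0].min()+.0045]; p=np.percentile(h[:,1],[1,99]); c.append(p.mean()); print(" head",len(h),"x",t[:,0].min().round(4),"y",p.round(4),p.mean().round(4),"z",np.percentile(h[:,2],[1,50]).round(4))
    print("stud mid",np.mean(c).round(4),"dist",np.diff(c).round(4))
E
python3 - <<'E'
from m import *
heads((130,166),(334,371),(147,167))
f=np.load("wm.npz");T=f["T"];W=f["W"]
q=T[np.isfinite(T[...,2])&(abs(W[...,2]-.18)<.002)&(W[...,0]<.49)&(W[...,0]>.42)]
print([q[abs(q[:,1]-y)<.005][:,0].min().round(4) for y in np.arange(-.1,.11,.04)])
E
```

```text
head 307 x 0.0439 y [-0.0586 -0.0441] -0.0513 z [-0.0093 -0.0064]
 head 303 x 0.0439 y [0.0443 0.0584] 0.0513 z [-0.0093 -0.0064]
stud mid 0.0 dist [0.1027]
[np.float64(0.0566), np.float64(0.0566), np.float64(0.0566), np.float64(0.0561), np.float64(0.0561), np.float64(0.0561)]
```

{"op": "apply_moves", "data": {"rows": [{"xyz": [4, -0.7, 0], "turn": [0, 0, 0], "grip": 0.4}, {"xyz": [9, -0.7, 0], "turn": [0, 0, 0], "grip": 0.4}, {"xyz": [14, -0.7, 0], "turn": [0, 0, 0], "grip": 0.4}, {"xyz": [19, -0.7, 0], "turn": [0, 0, 0], "grip": 0.4}, {"xyz": [24, -0.7, 0], "turn": [0, 0, 0], "grip": 0.4}, {"xyz": [27, -0.7, 0], "turn": [0, 0, 0], "grip": 0.4}, {"xyz": [29, -0.7, 0], "turn": [0, 0, 0], "grip": 0.4}, {"xyz": [29, -0.7, 0], "turn": [0, 0, 0], "grip": 0.4}, {"xyz": [29, -0.7, 0], "turn": [0, 0, 0], "grip": 0.4}, {"xyz": [29, -0.7, 0], "turn": [0, 0, 0], "grip": 0.4}]}}

```text
clock: 5.8
tcp_pos: [0.4967, -0.0343, 0.1544]
orientation: [0.0, -0.012, 1.0, 0.0]
wrist_force: [0.8, -0.2, -3.3]
finger_gap: 0.059
grip_force: 66.4
```

```bash
python3 - <<'E'
from m import *
d=meas(); cv2.imwrite('pics/w5.png',d['color'])
f=np.load("wm.npz");T=f["T"];W=f["W"]
q=T[np.isfinite(T[...,2])&(abs(W[...,2]-.18)<.0025)&(W[...,0]<.485)&(W[...,0]>.42)]
print([q[abs(q[:,1]-y)<.005][:,0].min().round(4) for y in np.arange(-.1,.11,.04)])
# studs seen through entry: points with x between plate back and head end, inside the keyholes
E
```

```text
tcp [ 0.4967 -0.0343  0.1544] t 5.8 F [ 0.8 -0.2 -3.3] gap 0.059 grip 66.4
shift mm [-13.3  -0.    4.4] tool y dir deg 91.42 turn z None tilt [0.0001 0.    ]
plate x 0.0257 y -0.1119 0.1165
 gaps [(np.float64(-0.0997), np.float64(-0.0976)), (np.float64(-0.0916), np.float64(-0.0897))]
 gaps []
face x 0.0562 1416 [-0.1223  0.0456]
[np.float64(0.0266), np.float64(0.0221), np.float64(0.0251), np.float64(0.0252), np.float64(0.0221), np.float64(0.0267)]
```

View pics/w5.png

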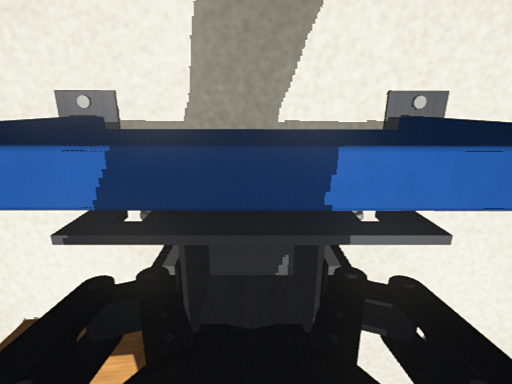

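The heads show inside the entries at (147,215) and (358,215). There is no contact force and the plate is about 1 mm off the beam, so I'll lower it.

{"op": "apply_moves", "data": {"rows": [{"xyz": [0.3, 0, 2], "turn": [0, 0, 0], "grip": 0.4}, {"xyz": [0.3, 0, 5], "turn": [0, 0, 0], "grip": 0.4}, {"xyz": [0.3, 0, 8], "turn": [0, 0, 0], "grip": 0.4}, {"xyz": [0.3, 0, 11], "turn": [0, 0, 0], "grip": 0.4}, {"xyz": [0.3, 0, 14], "turn": [0, 0, 0], "grip": 0.4}, {"xyz": [0.3, 0, 17], "turn": [0, 0, 0], "grip": 0.4}, {"xyz": [0.3, 0, 20], "turn": [0, 0, 0], "grip": 0.4}, {"xyz": [0.3, 0, 20], "turn": [0, 0, 0], "grip": 0.4}, {"xyz": [0.3, 0, 20], "turn": [0, 0, 0], "grip": 0.4}]}}

```text
clock: 6.6
tcp_pos: [0.4964, -0.0343, 0.1341]
orientation: [-0.0, -0.012, 1.0, 0.0]
wrist_force: [1.3, 0.4, -5.2]
finger_gap: 0.0594
grip_force: 66.2
```

{"op": "apply_moves", "data": {"rows": [{"xyz": [0, 0, 2], "turn": [0, 0, 0], "grip": 0.4}, {"xyz": [0, 0, 4], "turn": [0, 0, 0], "grip": 0.4}, {"xyz": [0, 0, 6], "turn": [0, 0, 0], "grip": 0.4}, {"xyz": [0, 0, 7], "turn": [0, 0, 0], "grip": 0.4}, {"xyz": [0, 0, 8], "turn": [0, 0, 0], "grip": 0.4}, {"xyz": [0, 0, 8], "turn": [0, 0, 0], "grip": 0.4}, {"xyz": [0, 0, 8], "turn": [0, 0, 0], "grip": 0.4}]}}

```text
clock: 7.18
tcp_pos: [0.4964, -0.0343, 0.1262]
orientation: [0.0, -0.012, 1.0, 0.0]
wrist_force: [1.5, 0.2, -5.0]
finger_gap: 0.0593
grip_force: 66.3
```

{"op": "apply_moves", "data": {"rows": [{"xyz": [0, 0, 0.5], "turn": [0, 0, 0], "grip": 0.4}, {"xyz": [0, 0, 1], "turn": [0, 0, 0], "grip": 0.4}, {"xyz": [0, 0, 1.5], "turn": [0, 0, 0], "grip": 0.4}, {"xyz": [0, 0, 2], "turn": [0, 0, 0], "grip": 0.4}, {"xyz": [0, 0, 2], "turn": [0, 0, 0], "grip": 0.4}]}}

```text
clock: 7.6
tcp_pos: [0.4965, -0.0343, 0.1255]
orientation: [0.001, -0.012, 1.0, -0.0]
wrist_force: [-1.7, 1.0, 6.0]
finger_gap: 0.0591
grip_force: 67.7
```

{"op": "apply_moves", "data": {"rows": [{"xyz": [0, 0, 0], "turn": [0, 0, 0], "grip": 0.75}, {"xyz": [0, 0, 0], "turn": [0, 0, 0], "grip": 0.8}, {"xyz": [0, 0, 0], "turn": [0, 0, 0], "grip": 0.85}, {"xyz": [0, 0, 0], "turn": [0, 0, 0], "grip": 0.85}, {"xyz": [0, 0, 0], "turn": [0, 0, 0], "grip": 0.85}]}}

```text
clock: 8.02
tcp_pos: [0.4963, -0.0343, 0.1242]
orientation: [-0.0, -0.012, 1.0, 0.0]
wrist_force: [-0.1, 0.3, 0.6]
finger_gap: 0.0726
grip_force: 0.0
```

```bash
python3 - <<'E'
from h import *
go([.5,-.034,.25])
d,W=cam("scene"); c=d["color"]; cv2.imwrite('pics/s2.png',cv2.resize(c[130:230,190:340],None,fx=5,fy=5,interpolation=cv2.INTER_CUBIC)); 
E
```

```text
tcp [ 0.4963 -0.0343  0.1242] t 8.02 F [-0.1  0.3  0.6] gap 0.0726 grip 0.0
shift mm [  -3.7    0.2 -125.8] tool y dir deg 91.41 turn z None tilt [-0.0001  0.0001]
```

View pics/s2.png

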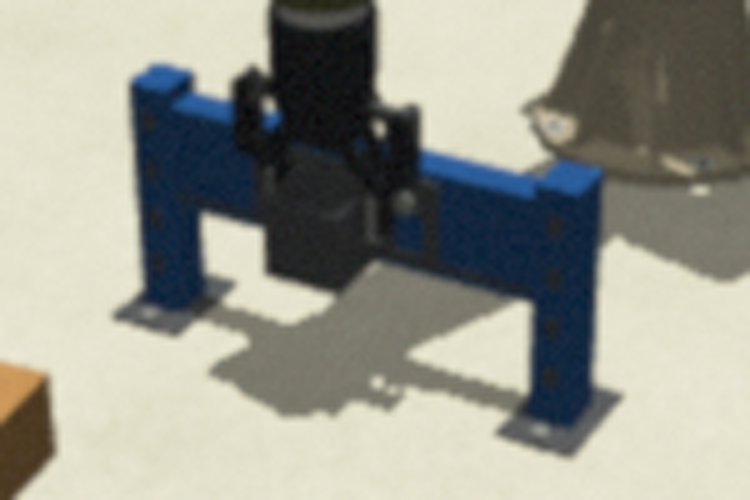

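The holder hangs with its stud head up in the neck at (405,203) in the crop, and the fingers are open. I'll retract upwards.

{"op": "apply_moves", "data": {"rows": [{"xyz": [-1, 0, -3], "turn": [0, 0, 0], "grip": 0.85}, {"xyz": [-2, 0, -8], "turn": [0, 0, 0], "grip": 0.85}, {"xyz": [-3, 0, -15], "turn": [0, 0, 0], "grip": 0.85}, {"xyz": [-3, 0, -25], "turn": [0, 0, 0], "grip": 0.85}, {"xyz": [-3, 0, -40], "turn": [0, 0, 0], "grip": 0.85}, {"xyz": [-3, 0, -60], "turn": [0, 0, 0], "grip": 0.85}, {"xyz": [-3, 0, -85], "turn": [0, 0, 0], "grip": 0.85}, {"xyz": [-3, 0, -110], "turn": [0, 0, 0], "grip": 0.85}, {"xyz": [-3, 0, -130], "turn": [0, 0, 0], "grip": 0.85}, {"xyz": [-3, 0, -140], "turn": [0, 0, 0], "grip": 0.85}, {"xyz": [-3, 0, -140], "turn": [0, 0, 0], "grip": 0.85}, {"xyz": [-3, 0, -140], "turn": [0, 0, 0], "grip": 0.85}]}}

```text
clock: 9.07
tcp_pos: [0.4996, -0.0342, 0.2646]
orientation: [0.001, -0.012, 1.0, -0.0]
wrist_force: [0.4, 0.1, -1.2]
finger_gap: 0.0729
grip_force: 0.0
```

```bash
python3 - <<'E'
from h import *
go([.53,-.377,.24],np.radians(60))
for n in("wrist","top"):
    d,W=cam(n); np.savez(f"hung_{n}.npz",W=W,c=d["color"])
    q=W.reshape(-1,3); q=q[np.isfinite(q[:,2])&(q[:,0]>.45)&(q[:,0]<.6)&(abs(q[:,1]+.035)<.1)&(q[:,2]<.195)&(q[:,2]>.09)]
    t=np.radians(91.4); y=np.array([np.cos(t),np.sin(t)]); x=np.array([y[1],-y[0]])
    a=np.c_[q[:,:2]@x,q[:,:2]@y,q[:,2]]
    pk=a[(a[:,0]>.488)&(a[:,2]>.15)]; print(n,len(pk),"pocket rim x",np.percentile(pk[:,0],[.5,99.5]).round(4),"y",np.percentile(pk[:,1],[.5,99.5]).round(4))
    fr=pk[pk[:,0]>pk[:,0].max()-.004]; print("  front rim z",np.median(fr[:,2]).round(4),fr[:,2].max().round(4))
    pl=a[(a[:,0]>.465)&(a[:,0]<.483)&(a[:,2]<.178)&(a[:,2]>.165)]; 
    if len(pl): print("  plate top z",np.median(pl[:,2]),"x",np.percentile(pl[:,0],[2,98]).round(4),"y",np.percentile(pl[:,1],[.5,99.5]).round(4), np.polyfit(pl[:,1],pl[:,2],1))
    fl=a[(a[:,2]<.12)&(a[:,0]>.48)&(a[:,0]<.535)]; print("  floor z",len(fl),np.median(fl[:,2]) if len(fl) else None)
cv2.imwrite("pics/w6.png",np.load("hung_wrist.npz")["c"])
E
```

```text
tcp [ 0.4996 -0.0342  0.2646] t 9.07 F [ 0.4  0.1 -1.2] gap 0.0729 grip 0.0
shift mm [ -21.9 -343.4   24.7] tool y dir deg 91.42 turn z 0.5483 tilt [ 0.0011 -0.0002]
wrist 876 pocket rim x [0.4882 0.5338] y [-0.0755 -0.0157]
  front rim z 0.1604 0.1656
  plate top z 0.17294937879787414 x [0.4694 0.4747] y [-0.12    0.0441] [0.00509253 0.17358113]
  floor z 2173 0.10555436637029984Traceback (most recent call last):
  File "<stdin>", line 8, in <module>
    return _quantile_unchecked(
        a, q, axis, out, overwrite_input, method, keepdims, weights)
    return _ureduce(a,
                    func=_quantile_ureduce_func,
    ...<5 lines>...
                    overwrite_input=overwrite_input,
                    method=method)
    r = func(a, **kwargs)
    result = _quantile(arr,
                       quantiles=q,
    ...<2 lines>...
                       out=out,
                       weights=wgt)
    slices_having_nans = np.isnan(arr[-1, ...])
                                  ~~~^^^^^^^^^
IndexError: index -1 is out of bounds for axis 0 with size 0
```

{"op": "apply_moves", "data": {"rows": [{"xyz": [-1, -12, 0], "turn": [0, 0, 0], "grip": 0.85}, {"xyz": [-3, -40, 0], "turn": [0, 0, 0], "grip": 0.85}, {"xyz": [-5, -78, 0], "turn": [0, 0, 0], "grip": 0.85}, {"xyz": [-7, -116, 0], "turn": [0, 0, 0], "grip": 0.85}, {"xyz": [-10, -154, 0], "turn": [0, 0, 0], "grip": 0.85}, {"xyz": [-13, -192, 0], "turn": [0, 0, 0], "grip": 0.85}, {"xyz": [-16, -230, 0], "turn": [0, 0, 0], "grip": 0.85}, {"xyz": [-18, -268, 0], "turn": [0, 0, 0], "grip": 0.85}, {"xyz": [-20, -302, 0], "turn": [0, 0, 0], "grip": 0.85}, {"xyz": [-22, -328, 0], "turn": [0, 0, 0], "grip": 0.85}, {"xyz": [-22, -343, 0], "turn": [0, 0, 0], "grip": 0.85}, {"xyz": [-22, -343, 0], "turn": [0, 0, 0], "grip": 0.85}]}}

```text
clock: 10.17
tcp_pos: [0.5285, -0.3808, 0.2614]
orientation: [-0.001, -0.01, 1.0, 0.001]
wrist_force: [-0.6, -0.5, 0.6]
finger_gap: 0.0721
grip_force: 0.0
```

{"op": "apply_moves", "data": {"rows": [{"xyz": [0, 0, 0], "turn": [0, 0, 0], "grip": 0.85}, {"xyz": [0, 0, 0], "turn": [0, 0, 0], "grip": 0.85}, {"xyz": [0, 0, 0], "turn": [0, 0, 0], "grip": 0.85}]}}

```text
clock: 10.42
tcp_pos: [0.5296, -0.3755, 0.2641]
orientation: [-0.0, -0.013, 1.0, 0.0]
wrist_force: [0.1, -0.7, 0.0]
finger_gap: 0.0725
grip_force: 0.0
```

```bash
python3 - <<'E'
from h import *
d,W=cam("wrist"); np.savez("w6.npz",W=W,c=d["color"])
q=W.reshape(-1,3); q=q[np.isfinite(q[:,2])&(abs(q[:,0]-.53)<.05)&(abs(q[:,1]+.377)<.05)]
t=q[(q[:,2]>.146)&(q[:,2]<.156)]; (c,r)=cv2.minEnclosingCircle(t[:,:2].astype(np.float32)); print("cap",len(t),np.median(t[:,2]),c,r,t.mean(0))
go([c[0],c[1],.119]); s=pose()[0]; print(s["joint_pos"].round(3))
# hung pocket
t=np.radians(91.4); y=np.array([np.cos(t),np.sin(t)]); x=np.array([y[1],-y[0]])
for n in["wrist"]:
    W=np.load(f"hung_{n}.npz")["W"]; q=W.reshape(-1,3); q=q[np.isfinite(q[:,2])]
    a=np.c_[q[:,:2]@x,q[:,:2]@y,q[:,2]]
    fl=a[(a[:,2]<.112)&(a[:,2]>.1)&(a[:,0]>.476)&(a[:,0]<.53)&(abs(a[:,1]+.0456)<.026)]
    A=np.c_[fl[:,:2],np.ones(len(fl))]; co=np.linalg.lstsq(A,fl[:,2],rcond=None)[0]; print("floor slope",co,fl.min(0),fl.max(0))
    for lo,hi in((.15,.168),(.125,.145),(.108,.12)):
        k=a[(a[:,2]>lo)&(a[:,2]<hi)&(a[:,0]>.46)&(a[:,0]<.56)&(abs(a[:,1]+.0456)<.045)]
        f=k[(k[:,0]>.51)&(abs(k[:,1]+.0456)<.02)]; sd=k[(k[:,0]>.485)&(k[:,0]<.52)]
        print(lo,"front wall x",np.percentile(f[:,0],[2,50,98]).round(4) if len(f) else None,"sides y",np.histogram(sd[:,1],np.arange(-.08,-.008,.004)))
E
```

```text
cap 684 0.14991815557425664 (0.5296752452850342, -0.37902402877807617) 0.014488116838037968 [ 0.52885873 -0.37898237  0.14988383]
tcp [ 0.5298 -0.3753  0.2644] t 10.47 F [ 0.3 -0.3  1. ] gap 0.0724 grip 0.0
shift mm [  0.2  -3.8 145.4] tool y dir deg 91.49 turn z None tilt [-0.0001  0.0004]
[-0.74   0.462  0.347  1.455  0.    -0.766]
floor slope [-0.00968684  0.00049159  0.11039151] [ 0.48820034 -0.07157276  0.10347677] [ 0.52999717 -0.01961744  0.10763204]
0.15 front wall x [0.5313 0.5319 0.5336] sides y (array([  0, 165,   0,   0,   0,   0,   0,   0,   0,   0,   0,   0,   0,
         0,   0, 148,  21]), array([-0.08 , -0.076, -0.072, -0.068, -0.064, -0.06 , -0.056, -0.052,
       -0.048, -0.044, -0.04 , -0.036, -0.032, -0.028, -0.024, -0.02 ,
       -0.016, -0.012]))
0.125 front wall x [0.531  0.5315 0.5321] sides y (array([ 0, 67,  0,  0,  0,  0,  0,  0,  0,  0,  0,  0,  0,  0,  0, 68,  0]), array([-0.08 , -0.076, -0.072, -0.068, -0.064, -0.06 , -0.056, -0.052,
       -0.048, -0.044, -0.04 , -0.036, -0.032, -0.028, -0.024, -0.02 ,
       -0.016, -0.012]))
0.108 front wall x [0.5308 0.5313 0.5319] sides y (array([ 0, 34,  0,  0,  0,  0,  0,  0,  0,  0,  0,  0,  0,  0,  0, 36,  0]), array([-0.08 , -0.076, -0.072, -0.068, -0.064, -0.06 , -0.056, -0.052,
       -0.048, -0.044, -0.04 , -0.036, -0.032, -0.028, -0.024, -0.02 ,
       -0.016, -0.012]))
```

{"op": "apply_moves", "data": {"rows": [{"xyz": [0, -4, 10], "turn": [0, 0, 0], "grip": 0.85}, {"xyz": [0, -4, 35], "turn": [0, 0, 0], "grip": 0.85}, {"xyz": [0, -4, 65], "turn": [0, 0, 0], "grip": 0.85}, {"xyz": [0, -4, 95], "turn": [0, 0, 0], "grip": 0.85}, {"xyz": [0, -4, 120], "turn": [0, 0, 0], "grip": 0.85}, {"xyz": [0, -4, 136], "turn": [0, 0, 0], "grip": 0.85}, {"xyz": [0, -4, 143], "turn": [0, 0, 0], "grip": 0.85}, {"xyz": [0, -4, 143], "turn": [0, 0, 0], "grip": 0.85}, {"xyz": [0, -4, 143], "turn": [0, 0, 0], "grip": 0.85}, {"xyz": [0, -4, 143], "turn": [0, 0, 0], "grip": 0.85}]}}

```text
clock: 11.3
tcp_pos: [0.5308, -0.3811, 0.1229]
orientation: [0.001, -0.013, 1.0, -0.001]
wrist_force: [-0.3, -0.1, 0.3]
finger_gap: 0.0726
grip_force: 0.0
```

```bash
python3 - <<'E'
from h import *
go([.5297,-.379,.121])
d,W=cam("wrist"); np.savez("w7.npz",W=W,c=d["color"])
q=W.reshape(-1,3); q=q[np.isfinite(q[:,2])&(abs(q[:,0]-.53)<.03)&(abs(q[:,1]+.379)<.02)]
t=q[(q[:,2]>.147)&(q[:,2]<.153)]; print("cap",len(t),t.min(0),t.max(0))
E
```

```text
tcp [ 0.5308 -0.3811  0.1229] t 11.3 F [-0.3 -0.1  0.3] gap 0.0726 grip 0.0
shift mm [1.  2.1 1.9] tool y dir deg 91.43 turn z None tilt [ 0.0021 -0.0018]
cap 2612 [ 0.51490961 -0.39349075  0.14700128] [ 0.54340042 -0.36520062  0.15181795]
```

{"op": "apply_moves", "data": {"rows": [{"xyz": [1.5, 1.8, 1], "turn": [0, 0, 0], "grip": 0.85}, {"xyz": [1.5, 1.8, 1], "turn": [0, 0, 0], "grip": 0.7}, {"xyz": [1.5, 1.8, 1], "turn": [0, 0, 0], "grip": 0.55}, {"xyz": [1.5, 1.8, 1], "turn": [0, 0, 0], "grip": 0.45}, {"xyz": [1.5, 1.8, 1], "turn": [0, 0, 0], "grip": 0.38}, {"xyz": [1.5, 1.8, 1], "turn": [0, 0, 0], "grip": 0.3}, {"xyz": [1.5, 1.8, 1], "turn": [0, 0, 0], "grip": 0.2}, {"xyz": [1.5, 1.8, 1], "turn": [0, 0, 0], "grip": 0.15}, {"xyz": [1.5, 1.8, 1], "turn": [0, 0, 0], "grip": 0.15}, {"xyz": [1.5, 1.8, 1], "turn": [0, 0, 0], "grip": 0.15}, {"xyz": [1.5, 1.8, 1], "turn": [0, 0, 0], "grip": 0.15}], "force": 50}}

```text
clock: 12.27
tcp_pos: [0.5286, -0.3791, 0.1206]
orientation: [0.0, -0.012, 1.0, -0.0]
wrist_force: [0.6, -0.5, 3.7]
finger_gap: 0.0275
grip_force: 49.3
```

{"op": "apply_moves", "data": {"rows": [{"xyz": [0, 0, -2], "turn": [0, 0, 0], "grip": 0.15}, {"xyz": [0, 0, -8], "turn": [0, 0, 0], "grip": 0.15}, {"xyz": [0, 0, -20], "turn": [0, 0, 0], "grip": 0.15}, {"xyz": [0, 0, -40], "turn": [0, 0, 0], "grip": 0.15}, {"xyz": [0, 0, -65], "turn": [0, 0, 0], "grip": 0.15}, {"xyz": [0, 0, -92], "turn": [0, 0, 0], "grip": 0.15}, {"xyz": [0, 0, -120], "turn": [0, 0, 0], "grip": 0.15}, {"xyz": [0, 0, -147], "turn": [0, 0, 0], "grip": 0.15}, {"xyz": [0, 0, -170], "turn": [0, 0, 0], "grip": 0.15}, {"xyz": [0, 0, -188], "turn": [0, 0, 0], "grip": 0.15}, {"xyz": [0, 0, -198], "turn": [0, 0, 0], "grip": 0.15}, {"xyz": [0, 0, -200], "turn": [0, 0, 0], "grip": 0.15}]}}

```text
clock: 13.27
tcp_pos: [0.5288, -0.379, 0.3228]
orientation: [0.001, -0.012, 1.0, -0.001]
wrist_force: [-1.3, -0.1, -0.4]
finger_gap: 0.0277
grip_force: 49.4
```

{"op": "apply_moves", "data": {"rows": [{"xyz": [0, 0, 0], "turn": [0, 0, 0], "grip": 0.15}, {"xyz": [0, 0, 0], "turn": [0, 0, 0], "grip": 0.15}, {"xyz": [0, 0, 0], "turn": [0, 0, 0], "grip": 0.15}]}}

```text
clock: 13.52
tcp_pos: [0.528, -0.3783, 0.3187]
orientation: [-0.001, -0.012, 1.0, 0.001]
wrist_force: [0.3, -0.9, -1.9]
finger_gap: 0.0276
grip_force: 49.4
```

```bash
cat > b.py <<'E'
from h import *
def bottle(n):
    d,W=cam(n); s,p,r=pose(); T=(W-p)@r.as_matrix(); q=T.reshape(-1,3); c=d["color"].reshape(-1,3).astype(int)
    ok=np.isfinite(q[:,2])&(abs(q[:,0])<.06)&(abs(q[:,1])<.06)&(q[:,2]<.13)&(q[:,2]>-.03)
    w=W.reshape(-1,3); print(n,ok.sum())
    for lo in np.arange(0,.12,.015):
        k=q[ok&(q[:,2]>lo)&(q[:,2]<lo+.015)]
        if len(k)>20: print(lo.round(3),len(k),"x",np.percentile(k[:,0],[1,99]).round(4),"y",np.percentile(k[:,1],[1,99]).round(4))
    np.savez("b_%s.npz"%n,W=W,T=T,c=d["color"])
E
python3 - <<'E'
from b import *
go([.5038,-.0333,.32],np.radians(91.4)); bottle("wrist"); bottle("scene")
E
```

```text
tcp [ 0.528  -0.3783  0.3187] t 13.52 F [ 0.3 -0.9 -1.9] gap 0.0276 grip 49.4
shift mm [ 15.6 345.5  -0.6] tool y dir deg 91.42 turn z 0.0003 tilt [-0.0019  0.002 ]
wrist 8176
0.0 1604 x [0.0035 0.0211] y [-0.02    0.0207]
0.015 461 x [0.0059 0.0216] y [-0.0208  0.0214]
0.03 401 x [0.0057 0.0221] y [-0.0211  0.022 ]
0.045 269 x [0.0079 0.022 ] y [-0.0202  0.0209]
0.06 224 x [0.0064 0.022 ] y [-0.0211  0.0219]
0.075 182 x [0.0081 0.0221] y [-0.0201  0.0207]
0.09 116 x [0.0108 0.0219] y [-0.019   0.0189]
0.105 109 x [0.0056 0.0215] y [-0.0206  0.0208]
scene 517
0.0 54 x [-0.0238  0.0147] y [-0.0184  0.0245]
0.015 51 x [-0.027   0.0128] y [-0.0107  0.0279]
0.03 47 x [-0.0268  0.0132] y [-0.0067  0.0284]
0.045 53 x [-0.0255  0.0104] y [-0.009   0.0287]
0.06 45 x [-0.0265  0.0126] y [-0.01    0.0298]
0.075 50 x [-0.0286  0.0159] y [-0.0099  0.0273]
0.09 50 x [-0.024   0.0099] y [-0.0121  0.028 ]
0.105 43 x [-0.0258  0.0105] y [-0.0132  0.0281]
```

{"op": "apply_moves", "data": {"rows": [{"xyz": [0, 5, 0], "turn": [0, 0, 0], "grip": 0.15}, {"xyz": [1, 15, 0], "turn": [0, 0, 0], "grip": 0.15}, {"xyz": [2, 31, 0], "turn": [0, 0, 0], "grip": 0.15}, {"xyz": [3, 52, 0], "turn": [0, 0, 0], "grip": 0.15}, {"xyz": [4, 76, 0], "turn": [0, 0, 0], "grip": 0.15}, {"xyz": [5, 100, 0], "turn": [0, 0, 0], "grip": 0.15}, {"xyz": [6, 124, 0], "turn": [0, 0, 0], "grip": 0.15}, {"xyz": [7, 148, 0], "turn": [0, 0, 0], "grip": 0.15}, {"xyz": [8, 172, 0], "turn": [0, 0, 0], "grip": 0.15}, {"xyz": [9, 196, 0], "turn": [0, 0, 0], "grip": 0.15}, {"xyz": [10, 220, 0], "turn": [0, 0, 0], "grip": 0.15}, {"xyz": [11, 244, 0], "turn": [0, 0, 0], "grip": 0.15}]}}

```text
clock: 14.62
tcp_pos: [0.5105, -0.1331, 0.3204]
orientation: [0.0, -0.013, 1.0, 0.0]
wrist_force: [0.6, -0.3, -1.1]
finger_gap: 0.0276
grip_force: 49.4
```

{"op": "apply_moves", "data": {"rows": [{"xyz": [1, 24, 0], "turn": [0, 0, 0], "grip": 0.15}, {"xyz": [2, 46, 0], "turn": [0, 0, 0], "grip": 0.15}, {"xyz": [3, 66, 0], "turn": [0, 0, 0], "grip": 0.15}, {"xyz": [4, 83, 0], "turn": [0, 0, 0], "grip": 0.15}, {"xyz": [5, 94, 0], "turn": [0, 0, 0], "grip": 0.15}, {"xyz": [5, 100, 0], "turn": [0, 0, 0], "grip": 0.15}, {"xyz": [5, 101, 0], "turn": [0, 0, 0], "grip": 0.15}, {"xyz": [5, 101, 0], "turn": [0, 0, 0], "grip": 0.15}, {"xyz": [5, 101, 0], "turn": [0, 0, 0], "grip": 0.15}, {"xyz": [5, 101, 0], "turn": [0, 0, 0], "grip": 0.15}, {"xyz": [5, 101, 0], "turn": [0, 0, 0], "grip": 0.15}]}}

```text
clock: 15.53
tcp_pos: [0.504, -0.035, 0.3201]
orientation: [-0.0, -0.012, 1.0, 0.0]
wrist_force: [-0.6, 0.0, -2.6]
finger_gap: 0.0277
grip_force: 49.4
```

```bash
python3 - <<'E'
from b import *
go([.5028,-.0333,.32],np.radians(91.4)); bottle("wrist")
f=np.load("b_wrist.npz"); T=f["T"]; W=f["W"]; ok=np.isfinite(T[...,2])
q=T[ok&(abs(W[...,2]-.173)<.0025)&(W[...,0]>.46)]; print("plate top",len(q),np.percentile(q,[1,99],axis=0).round(4) if len(q) else 0)
q=T[ok&(W[...,2]>.14)&(W[...,2]<.168)&(abs(T[...,1])<.035)&(T[...,0]<.03)&(T[...,0]>-.05)]; print("pocket",len(q),np.percentile(q,[1,99],axis=0).round(4) if len(q) else 0)
E
```

```text
tcp [ 0.504  -0.035   0.3201] t 15.53 F [-0.6  0.  -2.6] gap 0.0277 grip 49.4
shift mm [1.1 1.8 0.1] tool y dir deg 91.35 turn z -0.001 tilt [-0.0002  0.    ]
wrist 8106
0.0 1608 x [0.0037 0.021 ] y [-0.0201  0.0206]
0.015 450 x [0.0061 0.0216] y [-0.0207  0.0214]
0.03 399 x [0.0056 0.022 ] y [-0.0212  0.0219]
0.045 273 x [0.0075 0.0221] y [-0.0204  0.0212]
0.06 227 x [0.0066 0.0221] y [-0.0211  0.0208]
0.075 178 x [0.0083 0.0221] y [-0.0203  0.0206]
0.09 114 x [0.0106 0.0218] y [-0.0191  0.019 ]
0.105 108 x [0.0056 0.0215] y [-0.0208  0.0209]
plate top 650 [[ 0.0283 -0.1461  0.1455]
 [ 0.0327  0.1498  0.1493]]
pocket 295 [[-0.0175 -0.0281  0.1538]
 [ 0.0262  0.0317  0.1789]]
```

{"op": "apply_moves", "data": {"rows": [{"xyz": [0.6, 1.6, 3], "turn": [0, 0, 0], "grip": 0.15}, {"xyz": [0.6, 1.6, 10], "turn": [0, 0, 0], "grip": 0.15}, {"xyz": [0.6, 1.6, 18], "turn": [0, 0, 0], "grip": 0.15}, {"xyz": [0.6, 1.6, 26], "turn": [0, 0, 0], "grip": 0.15}, {"xyz": [0.6, 1.6, 34], "turn": [0, 0, 0], "grip": 0.15}, {"xyz": [0.6, 1.6, 42], "turn": [0, 0, 0], "grip": 0.15}, {"xyz": [0.6, 1.6, 50], "turn": [0, 0, 0], "grip": 0.15}, {"xyz": [0.6, 1.6, 58], "turn": [0, 0, 0], "grip": 0.15}, {"xyz": [0.6, 1.6, 65], "turn": [0, 0, 0], "grip": 0.15}, {"xyz": [0.6, 1.6, 70], "turn": [0, 0, 0], "grip": 0.15}, {"xyz": [0.6, 1.6, 70], "turn": [0, 0, 0], "grip": 0.15}]}}

```text
clock: 16.5
tcp_pos: [0.5026, -0.0326, 0.249]
orientation: [-0.001, -0.012, 1.0, 0.0]
wrist_force: [-0.2, 1.4, -0.6]
finger_gap: 0.0275
grip_force: 49.4
```

{"op": "apply_moves", "data": {"rows": [{"xyz": [0, 0, 4], "turn": [0, 0, 0], "grip": 0.15}, {"xyz": [0, 0, 8], "turn": [0, 0, 0], "grip": 0.15}, {"xyz": [0, 0, 12], "turn": [0, 0, 0], "grip": 0.15}, {"xyz": [0, 0, 16], "turn": [0, 0, 0], "grip": 0.15}, {"xyz": [0, 0, 19], "turn": [0, 0, 0], "grip": 0.15}, {"xyz": [0, 0, 20], "turn": [0, 0, 0], "grip": 0.15}, {"xyz": [0, 0, 20], "turn": [0, 0, 0], "grip": 0.15}, {"xyz": [0, 0, 20], "turn": [0, 0, 0], "grip": 0.15}]}}

```text
clock: 17.17
tcp_pos: [0.5033, -0.0327, 0.2304]
orientation: [0.0, -0.012, 1.0, 0.0]
wrist_force: [0.3, 0.3, -1.4]
finger_gap: 0.028
grip_force: 49.4
```

{"op": "apply_moves", "data": {"rows": [{"xyz": [0, 0, 1], "turn": [0, 0, 0], "grip": 0.15}, {"xyz": [0, 0, 2], "turn": [0, 0, 0], "grip": 0.15}, {"xyz": [0, 0, 3], "turn": [0, 0, 0], "grip": 0.15}, {"xyz": [0, 0, 3.5], "turn": [0, 0, 0], "grip": 0.15}, {"xyz": [0, 0, 3.5], "turn": [0, 0, 0], "grip": 0.15}, {"xyz": [0, 0, 3.5], "turn": [0, 0, 0], "grip": 0.15}]}}

```text
clock: 17.67
tcp_pos: [0.5032, -0.0327, 0.2268]
orientation: [-0.0, -0.012, 1.0, 0.0]
wrist_force: [0.8, -0.1, -1.4]
finger_gap: 0.0277
grip_force: 49.4
```

{"op": "apply_moves", "data": {"rows": [{"xyz": [0, 0, 0.4], "turn": [0, 0, 0], "grip": 0.15}, {"xyz": [0, 0, 0.8], "turn": [0, 0, 0], "grip": 0.15}, {"xyz": [0, 0, 1.2], "turn": [0, 0, 0], "grip": 0.15}, {"xyz": [0, 0, 1.2], "turn": [0, 0, 0], "grip": 0.15}, {"xyz": [0, 0, 1.2], "turn": [0, 0, 0], "grip": 0.15}]}}

```text
clock: 18.08
tcp_pos: [0.5035, -0.0327, 0.226]
orientation: [0.0, -0.012, 1.0, -0.0]
wrist_force: [0.1, 0.8, 2.4]
finger_gap: 0.0281
grip_force: 49.7
```

{"op": "apply_moves", "data": {"rows": [{"xyz": [0, 0, 0.3], "turn": [0, 0, 0], "grip": 0.15}, {"xyz": [0, 0, 0.5], "turn": [0, 0, 0], "grip": 0.15}, {"xyz": [0, 0, 0.5], "turn": [0, 0, 0], "grip": 0.15}]}}

```text
clock: 18.33
tcp_pos: [0.5037, -0.0327, 0.2258]
orientation: [0.001, -0.012, 1.0, -0.0]
wrist_force: [0.0, 0.4, 5.3]
finger_gap: 0.0275
grip_force: 50.0
```

The bottle is resting firmly on the floor, so I'll release it and go straight up.

{"op": "apply_moves", "data": {"rows": [{"xyz": [0, 0, -0.3], "turn": [0, 0, 0], "grip": 0.3}, {"xyz": [0, 0, -0.3], "turn": [0, 0, 0], "grip": 0.45}, {"xyz": [0, 0, -0.3], "turn": [0, 0, 0], "grip": 0.7}, {"xyz": [0, 0, -0.3], "turn": [0, 0, 0], "grip": 0.8}, {"xyz": [0, 0, -0.3], "turn": [0, 0, 0], "grip": 0.8}, {"xyz": [0, 0, -8], "turn": [0, 0, 0], "grip": 0.8}, {"xyz": [0, 0, -25], "turn": [0, 0, 0], "grip": 0.8}, {"xyz": [0, 0, -50], "turn": [0, 0, 0], "grip": 0.8}, {"xyz": [0, 0, -80], "turn": [0, 0, 0], "grip": 0.8}, {"xyz": [0, 0, -100], "turn": [0, 0, 0], "grip": 0.8}, {"xyz": [0, 0, -100], "turn": [0, 0, 0], "grip": 0.8}, {"xyz": [0, 0, -100], "turn": [0, 0, 0], "grip": 0.8}]}}

```text
clock: 19.33
tcp_pos: [0.504, -0.0329, 0.3266]
orientation: [0.002, -0.012, 1.0, -0.0]
wrist_force: [0.2, -0.3, -0.1]
finger_gap: 0.0687
grip_force: 0.0
```

```bash
python3 - <<'E'
from h import *
go([.5,-.033,.33])
d,W=cam("wrist"); q=W.reshape(-1,3); q=q[np.isfinite(q[:,2])&(abs(q[:,0]-.505)<.05)&(abs(q[:,1]+.033)<.05)]
t=q[(q[:,2]>.245)&(q[:,2]<.265)]; print("cap",len(t),np.median(t[:,2]),(t.min(0)+t.max(0))/2,np.ptp(t,axis=0))
q=W.reshape(-1,3); q=q[np.isfinite(q[:,2])]; pl=q[(q[:,0]>.465)&(q[:,0]<.483)&(q[:,2]<.178)&(q[:,2]>.165)]; print("plate top",len(pl),np.median(pl[:,2]),np.polyfit(pl[:,1],pl[:,2],1))
a=d["color"]; d2,_=cam("scene"); c=cv2.resize(d2["color"][110:230,190:340],None,fx=4,fy=4,interpolation=cv2.INTER_CUBIC)
im=np.zeros((590,640,3),np.uint8); im[:480,:600]=c; cv2.imwrite("pics/f.png",im[:480,:600])
E
```

```text
tcp [ 0.504  -0.0329  0.3266] t 19.33 F [ 0.2 -0.3 -0.1] gap 0.0687 grip 0.0
shift mm [ 4.  -0.  -3.4] tool y dir deg 91.41 turn z None tilt [ 0.0032 -0.0007]
cap 1000 0.25511959704262643 [ 0.50634654 -0.03288715  0.25117255] [0.0282853  0.02853278 0.0122929 ]
plate top 757 0.17290475334987077 [-0.00958785  0.17290402]
```

View pics/f.png

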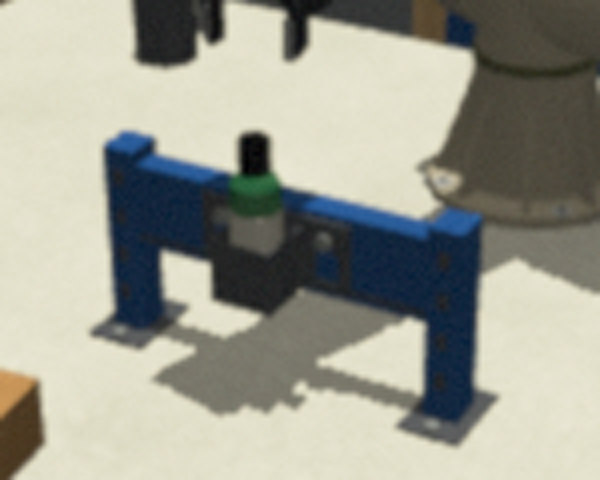

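The bottle stands upright in the hung holder. The cap at (254,155) in the crop is 255 mm high, and the plate top is level at 173 mm. Both studs show in the necks and the hand is clear.

```bash
python3 -c "
from workcell import ticket
print(ticket.hand_in())"
```

```text
the job is handed in; nothing more can be done
None
```

The holder hangs fully home on both studs, pocket facing outwards, with the bottle set down upright on its floor; the job was handed in at about 19 s, and neither the parcels nor the tape roll was touched.

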